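# Demould a wedge casting and hold a spring gauge on its marked slope

## Task

Lift the wedge-shaped casting out of the open mould, seat it flat in the test nest with its thin end at the nest's open end, and let go of it. Then take the spring-tipped gauge from its stand and hold it square to the casting's sloping face, its tip inside the marked ring and pressed lightly so that the spring tip is pushed about half way in; finish while still holding it there. Leave the marker pen, the timer and the forceps lying nearby alone.

Things in the scene. Friction and masses are not known exactly. Their poses are not given: they have to be found in the camera images.
- mould: dark steel lower mould half, fixed, a block 130 (x) x 90 (y) x 26 mm high. Origin: centre of its underside. In its top a straight-walled cavity 83 (x) x 43 (y) x 12 mm deep, centred
- casting: loose aluminium wedge, 220 g, 80 (x) x 40 (y) mm, long sides upright and parallel. Origin: centre of flat underside. Thin (-x) end 24 mm thick; top rises from there at 20 degrees to 44 mm at x = +15 mm, then level to the thick +x end. Starts in the mould cavity, axes along the mould's, underside 14 mm above the worktop; all more than 12 mm above its underside is clear of the mould
- spot (a point): centre of the marked ring (dark thin circle, 16 mm outside, 13.6 mm inside) in the middle of the casting's sloping face, at x = -12.5, y = 0, z = 34 mm in the casting's frame. Its z axis is the outward normal of the sloping face, its y axis is the casting's y axis
- nest: fixed aluminium plate 110 (x) x 70 (y) x 6 mm with steel walls 10 mm high (tops 16 mm above the worktop) round a pocket 84 mm long (x) and 44 mm wide (y), centred: walls on both long sides and on the +x end; the -x end is open. Origin: centre of its underside
- nest_floor (a point): centre of the pocket's floor, 6 mm above the nest's underside; the casting's origin belongs here, its x axis along the nest's x axis (thin end at the open -x end)
- stand: fixed white bridge-shaped stand, 70 (x) x 74 (y) mm, top surface 66 mm above the worktop, with a 25 mm square hole through its 10 mm top plate, centred. Origin: centre of its underside
- gauge: loose hand gauge, 160 g, 137 mm long. Origin: tip when the spring is free; z from tip to handle. Plunger 6 mm thick (z 0-14 mm), nose and 22 mm round barrel (14-58), flange 34 mm (58-63), square handle 24 x 24 mm along x and y, all free to grasp (63-133), small cap (to 137). Starts upright in the stand's hole, flange on the stand's top, tip 8 mm above the worktop; lifts out 50 mm straight up
- gauge_plunger (a joint): how far the gauge's spring tip is pushed in, in m: 0 free, 0.010 fully in. It starts to move at 1 N, needs 3.5 N half way (0.005) and 6 N at the full stroke (500 N/m)
- gauge_tip (a point): the end of the plunger, moving with it
- marker_1: white marker pen with a blue cap, 133 mm long (y) and 12 mm thick, lying on the worktop at the robot's left, a loose bystander. Origin: centre of its underside
- timer: small white count-down timer, 39 (x) x 68 (y) x 62 mm high, standing on the worktop, a loose bystander. Origin: centre of its underside
- forceps: steel forceps 144 mm long lying on the worktop, a loose bystander. Origin: centre of its underside
Mind the look-alikes: they are no part of the job. Leave any orange or turquoise look-alike of the casting alone.

How it is judged (in metres and radians):
On the way, in this order (a step that is already met when the one before it is completed fails the run):
1. the casting is lifted clear of the mould (z of casting in the frame of mould above 0.035 m), for 0.1 s.
2. the casting is seated flat in the nest, thin end at the open end, and let go (distance between casting and nest_floor below 0.008 m and z of casting in the frame of nest_floor below 0.003 m and angle between casting's own z axis and vertical below 0.06 rad and x of spot in the frame of nest below 0 m and contact force between the fingers and casting below 0.1 N), for 0.2 s.
3. the gauge is lifted out of its stand (z of gauge in the frame of stand above 0.045 m), for 0.1 s.
At the end, for the whole second after the job is handed in: casting flat in the nest (within 8 mm of centre, 3 mm of floor, 0.06 rad), thin end at the open end, let go; gauge held in the fingers off stand and nest, tip within 7 mm of ring centre, axis within 0.17 rad of the face normal, plunger in 2 to 8.5 mm, 1 to 9 N on the casting; at rest (distance between gauge_tip and spot below 0.007 m and angle between the z axis of gauge and the z axis of spot, either way round below 0.17 rad and value of joint gauge_plunger between 0.002 and 0.0085 m and contact force between gauge and casting between 1 and 9 N and contact force between the fingers and gauge above 2 N and contact force between gauge and stand below 0.05 N and contact force between gauge and nest below 0.05 N and contact force between the arm and casting below 0.1 N and height (world z) of gauge above 0.02 m and distance between casting and nest_floor below 0.008 m and z of casting in the frame of nest_floor below 0.003 m and angle between casting's own z axis and vertical below 0.06 rad and x of spot in the frame of nest below 0 m and linear speed of gauge below 0.02 m/s); the arm keeps its last pose, push and grip.
It fails at once if the gauge pressed on the casting with more than 20 N (contact force between gauge and casting above 20 N).
It fails at once if a bystander (blue-capped marker, timer, forceps) moved more than 20 mm (distance of any of marker_1, timer, forceps from where it was at the start of the episode above 0.02 m).
It also fails if it takes over 48 s, if anything falls off the work surface, if the arm or the gripper's body presses on something with over 40 N, if the wrist force passes 120 N, or if a joint passes its speed limit or range.

## Robot

A 7-joint arm with a two-finger parallel gripper is mounted at the origin on a cart in front of the work surface, level with it; the furniture and walls round the work are solid. World frame = base frame: x ahead of the robot, y to its left, z up, the work surface at z = 0. Lengths are in mm, angles in rad, forces in N, time in s.
With the tool pointing down it reaches from about 400 to 875 mm from the base axis. Payload 4.4 kg.
Tool frame: the origin (TCP) lies on the centre line of the jaws, within the pads' length; the fingertips stand 11 mm ahead of it and the grasp point (between the pads) lies 8 mm behind it (ctrl.tips_ahead is the distance from the TCP to the fingertips, in mm); z points along the fingers, y is the line along which they close (so a half turn about z gives the same grasp; the last joint's range is limited). The gripper opens to 85 mm and grips with 20 to 120 N. Pads are 22 mm wide; open, the fingers measure 114 mm over their backs; the gripper's body (76 mm by 85 mm) begins 54 mm behind the grasp point. The pads swing forward as they close: fully open they stand 13 mm farther back than shut.
Start: joints at [1.131, 0.628, 0.038, 1.517, -0.027, 0.996, -0.02], TCP at [237.379, -605.119, 242.313] pointing down, gripper open.
Joint ranges: [-3.06, 3.06], [-0.37, 2.12], [-1.25, 1.32], [0.18, 2.47], [-1.1, 4.24], [0.23, 1.98], [-2.94, 2.94]. Speed limits (rad/s): [2.57, 2.57, 3.14, 3.14, 3.14, 3.14, 3.14].

## Interface

Orientations are given as [roll, pitch, yaw] about the fixed x, y, z axes, in that order (R = Rz(yaw) Ry(pitch) Rx(roll)).
In Python, from cell import ctrl, eyes, job gives the robot as it stands. The module is installed in compiled form; this text tells all that it offers.
- The arm moves only by the tool carry_out, never from a script. Its argument "moves" is a list of rows, each an object of numbers: "tx", "ty", "tz": the shift along the tool's x, y, z as a fraction of full scale; "twist": the turn about the tool's z as a fraction of full scale; "fingers": the opening, from 0 (shut) to 1 (fully open). In form: [{"tx": .., "ty": .., "tz": .., "twist": .., "fingers": ..}, ...]. A call has 1 to 12 rows; each row shifts and turns the commanded pose from where the row before left it, along the tool's axes as they then stand; what a row does not reach is not made up. Full scale, the value 1, is 0.3 m for a shift and pi rad for a turn. A row lasts 1/8 s, in which the tool goes at most 62.5 mm and 10.7 degrees, less where a joint would pass 70% of its speed; a pose out of reach is approached as far as the arm can. A call with a number of a shift or a turn outside -1 to 1 is refused whole. A call with a gripper value outside its range is refused whole. The fingers move at their own pace and stop on an object; the grip force is fixed at half the most. Time passes only in rows, so rows that do not move let the fingers close. It gives the time, the measured TCP pose, the force, the opening and the grip force at its end, in the units of the state.
- ctrl.read_state(): the state, without advancing time (a new reading comes with each control period).
- eyes.get_image(name): name is "side" or "top"; returns a dict with "color" (420x560x3 uint8, blue, green, red), "fovy" (degrees; the focal length in pixels is half the picture's height over the tangent of half this angle, whatever the lens; pixels are square), "cx", "cy" (the principal point, pixels), "world_from_camera" (4x4, takes a point from camera to world coordinates). Camera axes: x right, y up, looking along -z (the intrinsics and any distortion apply to the point x, -y, -z); pixel columns grow to the right and rows downward; lengths in mm; the calibration is good to about 2 mm. A picture is of the moment at which its call begins. There is no depth.
- job.finish_job(): hands the job in; it is judged then, once.
The state is a dict: "clock": time; "qpos": joint angles; "qd": joint speeds; "tau": joint torques, N m; "eef_pos": TCP position; "tool_rot": TCP orientation; "force": force on the tool from outside, world axes, zero at the start; "torque": the same for the moment, N m; "width": finger opening in mm; "gripper_force": force on a finger pad.
Only numpy, scipy, OpenCV 4.12 (cv2) and the standard library are available. Lean on these libraries where they do the work, as an engineer would, in place of code of your own. Each camera call takes 0.05 s, during which the arm holds its last target. There are 200 camera calls.

## Working session

There is one attempt and no reset: what is moved stays moved. The work goes in short steps, Python scripts to look and compute and a tool call to move; the robot and the scene stay as the last step left them, time stands still between calls to the robot, and variables do not carry over. Pictures are saved under pics/ and viewed, at most 10 in all, crops included, and the job is handed in when it is done.

Besides the shell and the picture viewer there is one more tool, called after "Request:" in YAML: its name, and indented under it one key for each argument. carry_out: Moves the arm, as the interface text tells. Its arguments: {"type":"object","properties":{"moves":{"type":"array","items":{"type":"object","properties":{"tx":{"type":"number","minimum":-1,"maximum":1},"ty":{"type":"number","minimum":-1,"maximum":1},"tz":{"type":"number","minimum":-1,"maximum":1},"twist":{"type":"number","minimum":-1,"maximum":1},"fingers":{"type":"number"}}}}},"required":["moves"]}

```bash
mkdir -p pics; cat > h.py <<'E'
import numpy as np, cv2
from cell import ctrl, eyes, job
def shot(n,f):
    im=eyes.get_image(n); cv2.imwrite('pics/'+f+'.png',im['color'])
    np.savez('pics/'+f+'.npz',T=im['world_from_camera'],f=210/np.tan(np.radians(im['fovy'])/2),cx=im['cx'],cy=im['cy'])
    return {k:v for k,v in im.items() if k!='color'}
def px(f,u,v,z):
    d=np.load('pics/'+f+'.npz');T=d['T']
    r=T[:3,:3]@np.array([(u-d['cx'])/d['f'],-(v-d['cy'])/d['f'],-1]);o=T[:3,3]
    return o+r*(z-o[2])/r[2]
def proj(f,p):
    d=np.load('pics/'+f+'.npz');T=d['T'];c=T[:3,:3].T@(np.array(p)-T[:3,3])
    return d['cx']+d['f']*c[0]/-c[2], d['cy']-d['f']*c[1]/-c[2]
E
python3 - <<'E'
from h import *
np.set_printoptions(precision=3,suppress=True)
for n in('top','side'):
    print(shot(n,n+'0'))
print(ctrl.read_state())
print(ctrl.tips_ahead)
E
```

```text
{'fovy': 53.36866203581922, 'cx': 272.74842234251867, 'cy': 213.2592224855096, 'world_from_camera': array([[   0.017,    0.991,   -0.132,  407.183],
       [  -1.   ,    0.015,   -0.013,   49.594],
       [  -0.011,    0.133,    0.991, 1324.934],
       [   0.   ,    0.   ,    0.   ,    1.   ]])}
{'fovy': 44.335190946564225, 'cx': 280.3737955958179, 'cy': 210.68370428114775, 'world_from_camera': array([[  -1.   ,    0.004,   -0.028,  558.728],
       [  -0.025,   -0.6  ,    0.8  , 1228.695],
       [  -0.014,    0.8  ,    0.6  ,  928.543],
       [   0.   ,    0.   ,    0.   ,    1.   ]])}
{'clock': 0.1, 'qpos': array([ 1.131,  0.629,  0.038,  1.518, -0.027,  0.996, -0.02 ]), 'qd': array([-0.   , -0.001, -0.   , -0.003,  0.001, -0.001,  0.001]), 'tau': array([  0.003, -56.453,   1.231, -19.397,   0.011,   0.005,   0.   ]), 'eef_pos': array([ 237.216, -604.581,  241.482]), 'tool_rot': array([-3.14 , -0.   ,  0.374]), 'force': array([ 0.007,  0.149, -0.185]), 'torque': array([ 0.014, -0.007,  0.075]), 'gripper_force': 0.0, 'width': 85.64676849726311}
11.0
```

View pics/top0.png

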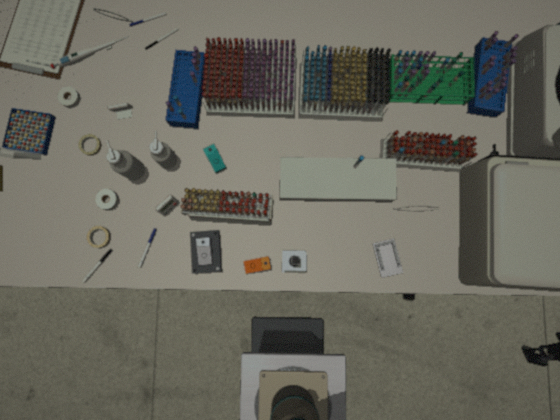

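View pics/side0.png

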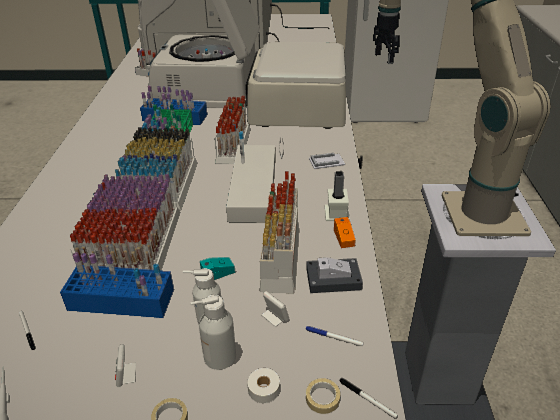

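The top view shows the mould with the grey casting at (205,252), the stand with the gauge at (294,261) and the nest at (388,258). There are three wedges: grey in the dark mould (205,252), orange (257,265) and turquoise (214,157). The grey one in the mould fits the description. I'll confirm it in an enlarged crop.

```bash
python3 - <<'E'
from h import *
t=cv2.imread('pics/top0.png');s=cv2.imread('pics/side0.png')
def c(im,u,v,w=50,h=50,k=5.2):return cv2.resize(im[v:v+h,u:u+w],(260,260) if 0 else (int(w*k),int(h*k)),interpolation=cv2.INTER_CUBIC)
a=np.hstack([c(t,180,227),c(t,269,235),c(t,363,233)])
b=np.hstack([c(s,302,245,65,50,4),c(s,310,165,65,60,4)[:200],c(s,295,142,65,50,4)])
b=cv2.copyMakeBorder(b,0,0,0,a.shape[1]-b.shape[1],cv2.BORDER_CONSTANT)
o=cv2.convertScaleAbs(np.vstack([a,b]),alpha=1.4)
cv2.imwrite('pics/crop1.png',o);print(o.shape)
E
```

```text
(460, 780, 3)
```

View pics/crop1.png

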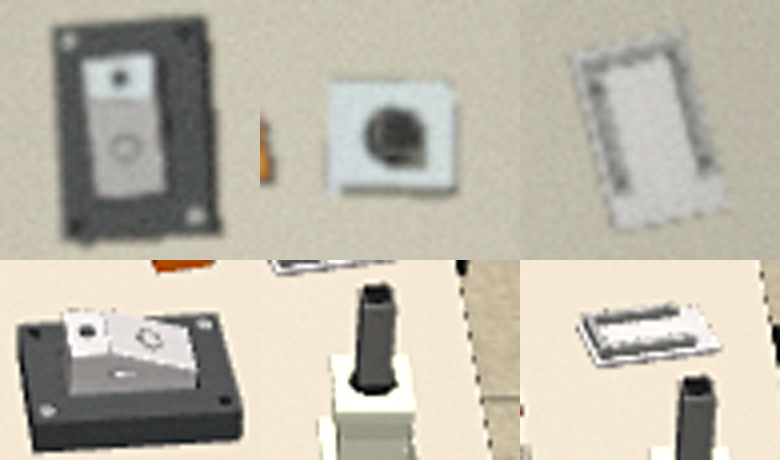

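The crop confirms it: the grey wedge with the ring sits in the dark mould, thick end away from the robot (+x). The nest's open end faces the robot, and the gauge stands upright in the white stand. Next I fit the poses.

```bash
python3 - <<'E'
from h import *
from scipy.optimize import least_squares
def fit(name,obs,x0):
    # obs: (file,u,v,(x,y,z))
    def tr(q,p):
        c,s=np.cos(q[2]),np.sin(q[2]);return [q[0]+c*p[0]-s*p[1],q[1]+s*p[0]+c*p[1],p[2]]
    def r(q):return np.concatenate([np.array(proj(f,tr(q,p)))-(u,v) for f,u,v,p in obs])
    s=least_squares(r,x0,x_scale=[10,10,.1]);print(name,np.round(s.x,3),'res',np.round(s.fun,1))
T=lambda u,v,du,dv,k=5.2:((u+.5)/k-.5+du,(v+.5)/k-.5+dv)
def A(l,c0,du,dv,f='top0',k=5.2,r0=0):return [(f,*T(u-c0,v-r0,du,dv,k),p) for u,v,p in l]
print(px('top0',205,252,26),px('top0',294,261,66),px('top0',388,258,6))
fit('mould top',A([(52,25,(65,45,26)),(204,17,(65,-45,26)),(218,232,(-65,-45,26)),(64,240,(-65,45,26))],0,180,227),[500,150,0])
cast=A([(83,58,(40,20,58)),(155,52,(40,-20,58)),(88,101,(15,20,58)),(158,98,(15,-20,58)),(98,198,(-40,20,38)),(166,192,(-40,-20,38)),(125,149,(-12.5,0,48))],0,180,227)
fit('cast top',cast,[500,150,0])
castS=A([(63,313,(40,20,58)) ,(112,359,(15,20,58)),(107,317,(15,-20,58)),(195,353,(-40,20,38)),(189,326,(-40,-20,38)),(150,338,(-12.5,0,48))],0,302,245,'side0',4,260)
castS=castS[1:]
fit('cast side',castS,[500,150,0]);fit('cast both',cast+castS,[500,150,0])
fit('mould side',A([(17,322,(65,-45,26)),(33,425,(65,45,26)),(240,405,(-65,45,26)),(218,318,(-65,-45,26))],0,302,245,'side0',4,260),[500,150,0])
fit('stand top',A([(328,82,(35,37,66)),(457,84,(35,-37,66)),(455,186,(-35,-37,66)),(329,188,(-35,37,66))],260,269,235),[500,0,0])
fit('stand side',A([(332,355,(35,-37,66)),(335,412,(35,37,66)),(412,412,(-35,37,66)),(406,357,(-35,-37,66))],260,310,165,'side0',4,260),[500,0,0])
fit('nest top',A([(574,55,(55,35,6)),(683,33,(55,-35,6)),(727,208,(-55,-35,6)),(613,228,(-55,35,6))],520,363,233),[500,-150,.2])
fit('nest side',A([(577,319,(55,-35,6)),(603,366,(55,35,6)),(720,350,(-55,35,6)),(695,307,(-55,-35,6))],520,295,142,'side0',4,260),[500,-150,.2])
print('cap side',px('side0',*T(378-260,288-260,310,165,4),145))
E
```

```text
[456.10742732 275.34531301  26.        ] [432.14771842   0.5527867   66.        ] [ 447.56106394 -295.75535298    6.        ]
mould top [4.58711e+02 2.74030e+02 8.90000e-02] res [ 0.4  0.  -0.1 -0.6 -0.4 -0.   0.1  0.6]
cast top [4.58899e+02 2.75379e+02 8.50000e-02] res [ 0.5  0.2 -0.2  0.4 -0.1  0.1 -0.4 -0.2  0.  -0.2 -0.1  0.   0.3 -0.4]
cast side [4.59517e+02 2.79036e+02 2.04000e-01] res [ 1.2 -1.2 -1.6 -1.5  1.6  3.2 -1.4 -0.7  0.2  0.1]
cast both [4.59253e+02 2.76157e+02 1.15000e-01] res [-0.1  0.3 -0.9  0.2 -0.5  0.2 -0.8 -0.5  0.2 -0.2  0.1 -0.3  0.2 -0.5
  0.4 -2.3 -1.  -2.7  1.3  3.5 -0.4 -0.6  0.3 -0.4]
mould side [4.61157e+02 2.78359e+02 8.80000e-02] res [-0.   0.3 -0.3 -0.6  0.7  1.5 -0.4 -1.4]
stand top [4.33635e+02 4.97000e-01 1.10000e-02] res [ 0.  -1.6 -0.1 -1.9  0.4  2.  -0.2  1.5]
stand side [ 4.35544e+02  3.84300e+00 -1.00000e-02] res [-2.8 -0.3 -2.6  0.1  2.9  0.4  2.5 -0.6]
nest top [ 4.48517e+02 -2.94006e+02  2.12000e-01] res [-0.4 -0.6  0.3 -0.6  0.1  0.3  0.   0.9]
nest side [ 4.49742e+02 -2.89082e+02  2.62000e-01] res [-0.3  1.  -1.  -0.3  0.9 -0.7  0.5 -0.2]
cap side [4.34614303e+02 8.59587027e-02 1.45000000e+02]
```

Request:
carry_out:
  moves:
    - {"twist": 0.045,"ty": -0.05,"fingers": 1}
    - {"twist": 0.045,"ty": -0.05,"fingers": 1}
    - {"tx": 0.055,"ty": -0.14,"fingers": 1}
    - {"tx": 0.055,"ty": -0.14,"fingers": 1}
    - {"tx": 0.055,"ty": -0.14,"fingers": 1}
    - {"tx": 0.055,"ty": -0.14,"fingers": 1}
    - {"tx": 0.055,"ty": -0.14,"fingers": 1}
    - {"tx": 0.1,"ty": -0.1,"fingers": 1}
    - {"tx": 0.1,"ty": -0.1,"fingers": 1}
    - {"tx": 0.1,"ty": -0.1,"fingers": 1}
    - {"tx": 0.1,"ty": -0.1,"fingers": 1}
    - {"tx": 0.1,"ty": -0.1,"fingers": 1}

```text
validation failed for argument at $.mo...
```

Request:
carry_out:
  moves:
    - {"tx": 0.0,"ty": -0.05,"tz": 0.0,"twist": 0.045,"fingers": 1.0}
    - {"tx": 0.0,"ty": -0.05,"tz": 0.0,"twist": 0.045,"fingers": 1.0}
    - {"tx": 0.055,"ty": -0.14,"tz": 0.0,"twist": 0.0,"fingers": 1.0}
    - {"tx": 0.055,"ty": -0.14,"tz": 0.0,"twist": 0.0,"fingers": 1.0}
    - {"tx": 0.055,"ty": -0.14,"tz": 0.0,"twist": 0.0,"fingers": 1.0}
    - {"tx": 0.055,"ty": -0.14,"tz": 0.0,"twist": 0.0,"fingers": 1.0}
    - {"tx": 0.055,"ty": -0.14,"tz": 0.0,"twist": 0.0,"fingers": 1.0}

```text
clock: 0.98
eef_pos: [291.7, -358.3, 242.1]
tool_rot: [-3.141, 0.0, 0.091]
force: [1.5, 0.3, 0.2]
width: 85.5
gripper_force: 0.0
```

Request:
carry_out:
  moves:
    - {"tx": 0.137,"ty": -0.137,"tz": 0.0,"twist": 0.0,"fingers": 1.0}
    - {"tx": 0.137,"ty": -0.137,"tz": 0.0,"twist": 0.0,"fingers": 1.0}
    - {"tx": 0.137,"ty": -0.137,"tz": 0.0,"twist": 0.0,"fingers": 1.0}
    - {"tx": 0.137,"ty": -0.137,"tz": 0.0,"twist": 0.0,"fingers": 1.0}
    - {"tx": 0.025,"ty": -0.189,"tz": 0.0,"twist": 0.0,"fingers": 1.0}
    - {"tx": 0.025,"ty": -0.189,"tz": 0.0,"twist": 0.0,"fingers": 1.0}
    - {"tx": 0.025,"ty": -0.189,"tz": 0.0,"twist": 0.0,"fingers": 1.0}
    - {"tx": 0.025,"ty": -0.189,"tz": 0.0,"twist": 0.0,"fingers": 1.0}
    - {"tx": 0.025,"ty": -0.189,"tz": 0.0,"twist": 0.0,"fingers": 1.0}
    - {"tx": 0.025,"ty": -0.189,"tz": 0.05,"twist": 0.0,"fingers": 1.0}
    - {"tx": 0.025,"ty": -0.189,"tz": 0.1,"twist": 0.0,"fingers": 1.0}
    - {"tx": 0.025,"ty": -0.189,"tz": 0.1,"twist": 0.0,"fingers": 1.0}

```text
clock: 2.48
eef_pos: [458.7, 274.0, 168.4]
tool_rot: [-3.142, -0.001, 0.091]
force: [0.5, -0.7, 0.2]
width: 85.4
gripper_force: 0.0
```

Request:
carry_out:
  moves:
    - {"tx": 0.042,"ty": -0.008,"tz": 0.12,"twist": 0.0,"fingers": 1.0}
    - {"tx": 0.0,"ty": 0.0,"tz": 0.15,"twist": 0.0,"fingers": 0.8}
    - {"tx": 0.0,"ty": 0.0,"tz": 0.12,"twist": 0.0,"fingers": 0.7}
    - {"tx": 0.0,"ty": 0.0,"tz": 0.035,"twist": 0.0,"fingers": 0.7}
    - {"tx": 0.0,"ty": 0.0,"tz": 0.0,"twist": 0.0,"fingers": 0.7}

```text
clock: 3.1
eef_pos: [470.9, 275.6, 41.6]
tool_rot: [3.141, 0.001, 0.091]
force: [-0.4, 0.6, 1.3]
width: 60.1
gripper_force: 0.0
```

```bash
python3 - <<'E'
from h import *
shot('side','s1');s=cv2.imread('pics/s1.png')
print(ctrl.read_state()['eef_pos'],ctrl.read_state()['width'])
a=cv2.resize(s[225:305,280:380],(700,560),interpolation=cv2.INTER_CUBIC)
cv2.imwrite('pics/s1c.png',a)
E
```

```text
[471.54730608 276.02610413  42.53048521] 59.88495597630416
```

View pics/s1c.png

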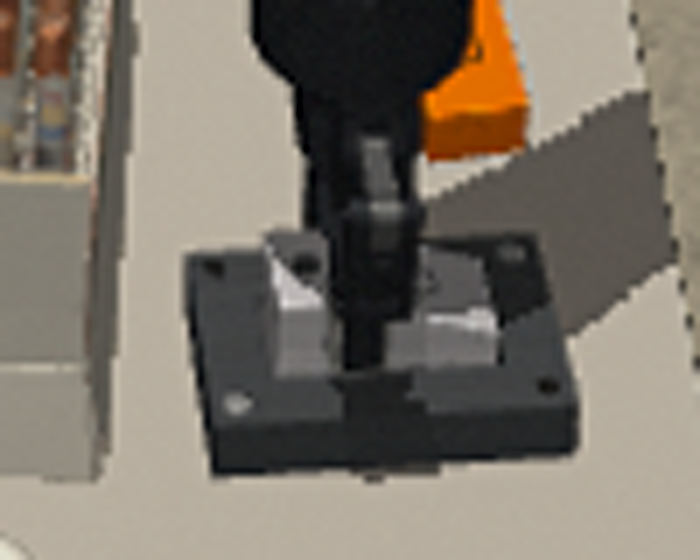

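The view shows the fingers straddling the grey casting, with the near finger at crop (365,330) and the casting spanning columns 268–497. I'll close and lift.

Request:
carry_out:
  moves:
    - {"tx": 0.0,"ty": 0.0,"tz": 0.0,"twist": 0.0,"fingers": 0.2}
    - {"tx": 0.0,"ty": 0.0,"tz": 0.0,"twist": 0.0,"fingers": 0.2}
    - {"tx": 0.0,"ty": 0.0,"tz": 0.0,"twist": 0.0,"fingers": 0.2}
    - {"tx": 0.0,"ty": 0.0,"tz": 0.0,"twist": 0.0,"fingers": 0.2}

```text
clock: 3.65
eef_pos: [472.0, 277.5, 43.7]
tool_rot: [-3.139, -0.003, 0.092]
force: [-1.4, 2.3, 7.1]
width: 38.7
gripper_force: 61.3
```

```bash
python3 - <<'E'
from h import *
np.set_printoptions(precision=3,suppress=True)
s=ctrl.read_state();print(s['eef_pos'],s['tool_rot'],s['width'],s['gripper_force'],s['force'])
E
```

```text
[472.028 277.483  43.653] [-3.139 -0.003  0.092] 38.66758359013885 61.310408748686314 [-1.411  2.269  7.055]
```

Request:
carry_out:
  moves:
    - {"tx": 0.0,"ty": 0.0,"tz": -0.03,"twist": 0.0,"fingers": 0.2}
    - {"tx": 0.0,"ty": 0.0,"tz": -0.1,"twist": 0.0,"fingers": 0.2}
    - {"tx": 0.0,"ty": 0.0,"tz": -0.15,"twist": 0.0,"fingers": 0.2}
    - {"tx": 0.0,"ty": 0.0,"tz": -0.15,"twist": 0.0,"fingers": 0.2}
    - {"tx": 0.0,"ty": 0.0,"tz": -0.15,"twist": 0.0,"fingers": 0.2}
    - {"tx": 0.0,"ty": 0.0,"tz": 0.0,"twist": 0.0,"fingers": 0.2}

```text
clock: 4.4
eef_pos: [472.9, 276.1, 219.8]
tool_rot: [-3.139, -0.007, 0.09]
force: [0.4, 1.3, -2.3]
width: 39.4
gripper_force: 63.5
```

Request:
carry_out:
  moves:
    - {"tx": -0.021,"ty": 0.1,"tz": 0.0,"twist": 0.0,"fingers": 0.2}
    - {"tx": -0.021,"ty": 0.188,"tz": 0.0,"twist": 0.0,"fingers": 0.2}
    - {"tx": -0.021,"ty": 0.188,"tz": 0.0,"twist": 0.0,"fingers": 0.2}
    - {"tx": -0.021,"ty": 0.188,"tz": 0.0,"twist": 0.0,"fingers": 0.2}
    - {"tx": -0.021,"ty": 0.188,"tz": 0.0,"twist": 0.0,"fingers": 0.2}
    - {"tx": -0.021,"ty": 0.188,"tz": 0.0,"twist": 0.0,"fingers": 0.2}
    - {"tx": -0.021,"ty": 0.188,"tz": 0.0,"twist": 0.0,"fingers": 0.2}
    - {"tx": -0.021,"ty": 0.188,"tz": 0.0,"twist": 0.0,"fingers": 0.2}
    - {"tx": -0.021,"ty": 0.188,"tz": 0.0,"twist": 0.0,"fingers": 0.2}
    - {"tx": -0.021,"ty": 0.188,"tz": 0.0,"twist": 0.0,"fingers": 0.2}
    - {"tx": 0.0,"ty": 0.08,"tz": 0.0,"twist": -0.041,"fingers": 0.2}
    - {"tx": 0.0,"ty": 0.0,"tz": 0.0,"twist": 0.0,"fingers": 0.2}

```text
clock: 5.9
eef_pos: [457.4, -291.5, 214.6]
tool_rot: [-3.141, 0.002, 0.215]
force: [0.1, 1.0, -1.1]
width: 38.6
gripper_force: 63.4
```

Request:
carry_out:
  moves:
    - {"tx": 0.01,"ty": -0.005,"tz": 0.15,"twist": -0.001,"fingers": 0.2}
    - {"tx": 0.0,"ty": 0.0,"tz": 0.15,"twist": 0.0,"fingers": 0.2}
    - {"tx": 0.0,"ty": 0.0,"tz": 0.15,"twist": 0.0,"fingers": 0.2}
    - {"tx": 0.0,"ty": 0.0,"tz": 0.08,"twist": 0.0,"fingers": 0.2}
    - {"tx": 0.0,"ty": 0.0,"tz": 0.0,"twist": 0.0,"fingers": 0.2}

```text
clock: 6.52
eef_pos: [460.0, -284.5, 54.8]
tool_rot: [-3.137, 0.004, 0.224]
force: [-0.1, -0.5, -0.8]
width: 38.8
gripper_force: 63.3
```

```bash
python3 - <<'E'
from h import *
np.set_printoptions(precision=3,suppress=True)
shot('side','s2');shot('top','t2');s=cv2.imread('pics/s2.png');t=cv2.imread('pics/t2.png')
print(ctrl.read_state()['eef_pos'],ctrl.read_state()['tool_rot'])
a=cv2.resize(s[130:190,290:360],None,fx=8,fy=8,interpolation=cv2.INTER_CUBIC)
b=cv2.resize(t[230:290,370:410],(240,480)[:2],interpolation=cv2.INTER_CUBIC)
b=cv2.resize(b,(240,480));cv2.imwrite('pics/c2.png',cv2.convertScaleAbs(np.hstack([a,b]),alpha=1.3))
E
```

```text
[ 462.051 -286.198   57.172] [-3.141  0.     0.223]
```

View pics/c2.png

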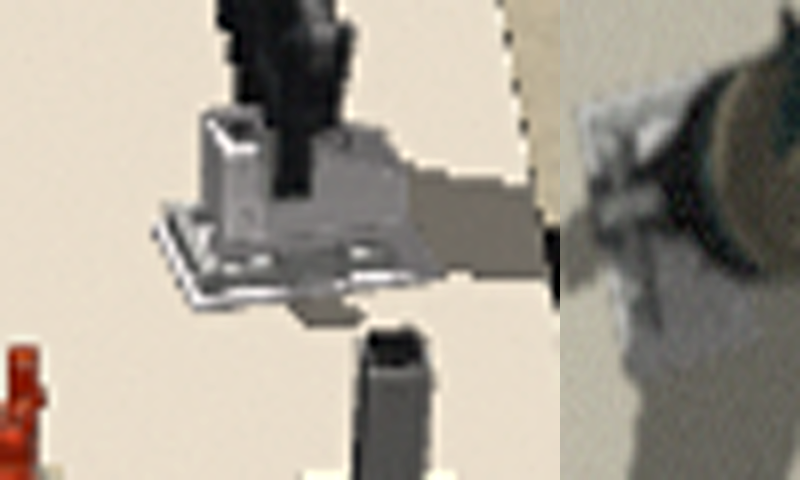

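```bash
python3 - <<'E'
from h import *
np.set_printoptions(precision=2,suppress=True)
g=lambda u,v:((u+.5)/8-.5+290,(v+.5)/8-.5+130)
zb=57.2-29
R=lambda y:np.array([[np.cos(y),-np.sin(y)],[np.sin(y),np.cos(y)]])
cast=np.array([462.05,-286.2])-R(.223)@[12.5,0]
print('cast',cast)
for (u,v),p in [((238,153),(40,20,44)),((203,113),(40,-20,44)),((222,240),(40,20,0))]:
    m=px('s2',*g(u,v),zb+p[2]);w=cast+R(.223)@p[:2];print('cast bias',m[:2]-w)
n=np.array([448.9,-291.8])
P=[]
for (u,v),p in [((196,309),(55,35,6)),((155,231),(55,-35,6)),((437,278),(-55,35,6))]:
    m=px('s2',*g(u,v),p[2]);P.append(m[:2]);print('nest dev',m[:2]-n-R(.223)@p[:2])
d=P[0]-P[2];print('yaw long',np.arctan2(d[1],d[0]),np.hypot(*d));d=P[0]-P[1];print('yaw short',np.arctan2(-d[0],d[1]),np.hypot(*d))
E
```

```text
cast [ 449.86 -288.96]
cast bias [-5.61  6.67]
cast bias [-1.03 12.49]
cast bias [-0.43  2.81]
nest dev [0.05 6.51]
nest dev [ 0.46 11.91]
nest dev [4.96 6.08]
yaw long 0.2373086878380784 105.31434982835223
yaw short 0.2475705697080627 64.85025827657422
```

Request:
carry_out:
  moves:
    - {"tx": -0.007,"ty": 0.008,"tz": 0.0,"twist": -0.001,"fingers": 0.2}
    - {"tx": 0.0,"ty": 0.0,"tz": 0.02,"twist": 0.0,"fingers": 0.2}
    - {"tx": 0.0,"ty": 0.0,"tz": 0.02,"twist": 0.0,"fingers": 0.2}
    - {"tx": 0.0,"ty": 0.0,"tz": 0.01,"twist": 0.0,"fingers": 0.2}
    - {"tx": 0.0,"ty": 0.0,"tz": 0.0,"twist": 0.0,"fingers": 0.2}
    - {"tx": 0.0,"ty": 0.0,"tz": 0.0,"twist": 0.0,"fingers": 0.2}

```text
clock: 7.38
eef_pos: [460.5, -289.9, 41.7]
tool_rot: [3.142, -0.0, 0.226]
force: [-1.0, -0.2, -1.3]
width: 39.0
gripper_force: 63.3
```

Request:
carry_out:
  moves:
    - {"tx": 0.0,"ty": 0.0,"tz": 0.01,"twist": 0.0,"fingers": 0.2}
    - {"tx": 0.0,"ty": 0.0,"tz": 0.008,"twist": 0.0,"fingers": 0.2}
    - {"tx": 0.0,"ty": 0.0,"tz": 0.005,"twist": 0.0,"fingers": 0.2}
    - {"tx": 0.0,"ty": 0.0,"tz": 0.0,"twist": 0.0,"fingers": 0.2}
    - {"tx": 0.0,"ty": 0.0,"tz": 0.0,"twist": 0.0,"fingers": 0.2}

```text
clock: 8.0
eef_pos: [460.3, -289.9, 35.7]
tool_rot: [3.141, -0.0, 0.226]
force: [-1.8, 1.2, 7.2]
width: 38.7
gripper_force: 64.6
```

Request:
carry_out:
  moves:
    - {"tx": 0.0,"ty": 0.0,"tz": 0.0,"twist": 0.0,"fingers": 0.7}
    - {"tx": 0.0,"ty": 0.0,"tz": 0.0,"twist": 0.0,"fingers": 0.7}
    - {"tx": 0.0,"ty": 0.0,"tz": 0.0,"twist": 0.0,"fingers": 0.7}
    - {"tx": 0.0,"ty": 0.0,"tz": -0.1,"twist": 0.0,"fingers": 0.7}
    - {"tx": 0.0,"ty": 0.0,"tz": -0.19,"twist": 0.0,"fingers": 0.7}
    - {"tx": 0.0,"ty": 0.0,"tz": -0.19,"twist": 0.0,"fingers": 0.7}
    - {"tx": 0.0,"ty": -0.18,"tz": -0.1,"twist": -0.055,"fingers": 0.7}
    - {"tx": 0.03,"ty": -0.18,"tz": 0.0,"twist": -0.055,"fingers": 0.7}
    - {"tx": 0.08,"ty": -0.17,"tz": 0.0,"twist": -0.055,"fingers": 0.7}
    - {"tx": 0.0,"ty": 0.0,"tz": 0.0,"twist": -0.055,"fingers": 0.7}
    - {"tx": 0.0,"ty": 0.0,"tz": 0.0,"twist": 0.0,"fingers": 0.7}

```text
clock: 9.38
eef_pos: [428.2, -127.9, 209.0]
tool_rot: [3.141, -0.0, 0.917]
force: [0.3, -0.3, -0.1]
width: 59.7
gripper_force: 0.0
```

```bash
python3 - <<'E'
from h import *
np.set_printoptions(precision=3,suppress=True)
shot('top','t3');shot('side','s3');t=cv2.imread('pics/t3.png');s=cv2.imread('pics/s3.png')
q=ctrl.read_state();print(q['eef_pos'],q['tool_rot'],q['width'],q['qpos'])
f=lambda i,u,v,w,h,k:cv2.resize(i[v:v+h,u:u+w],None,fx=k,fy=k,interpolation=cv2.INTER_CUBIC)
a=np.hstack([f(t,363,233,50,50,8),f(s,295,135,50,50,8)])
cv2.imwrite('pics/c3.png',cv2.convertScaleAbs(a,alpha=1.2))
E
```

```text
[ 428.233 -128.932  208.81 ] [3.141 0.    0.913] 59.80482782071286 [ 0.393  0.402 -0.222  2.093  0.141  0.661 -0.58 ]
```

View pics/c3.png

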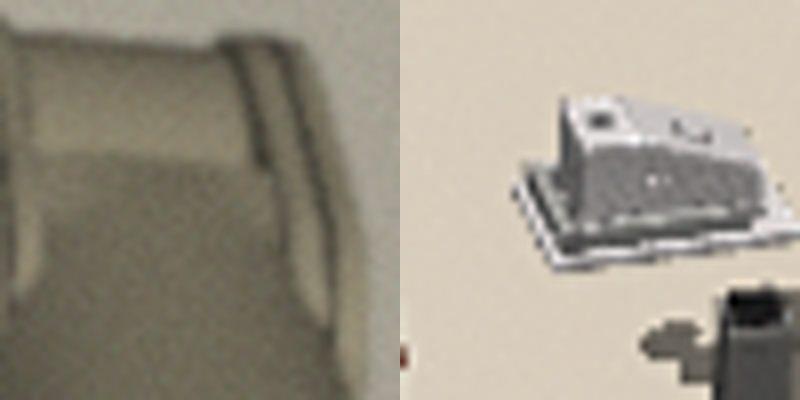

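The side crop shows the casting flat in the nest between the walls, thin end at the open end (right), ring at about crop (690,130). Next is the gauge.

Request:
carry_out:
  moves:
    - {"tx": 0.0,"ty": 0.0,"tz": 0.0,"twist": -0.0524,"fingers": 0.7}
    - {"tx": 0.0,"ty": 0.0,"tz": 0.0,"twist": -0.0524,"fingers": 0.7}
    - {"tx": 0.0,"ty": 0.0,"tz": 0.0,"twist": -0.0524,"fingers": 0.7}
    - {"tx": 0.0,"ty": 0.0,"tz": 0.0,"twist": -0.0524,"fingers": 0.7}
    - {"tx": 0.145,"ty": 0.007,"tz": 0.0,"twist": 0.0,"fingers": 0.7}
    - {"tx": 0.145,"ty": 0.007,"tz": 0.0,"twist": 0.0,"fingers": 0.7}
    - {"tx": 0.145,"ty": 0.007,"tz": 0.0,"twist": 0.0,"fingers": 0.7}
    - {"tx": 0.0,"ty": 0.0,"tz": 0.0,"twist": 0.0,"fingers": 0.7}
    - {"tx": 0.0,"ty": 0.0,"tz": 0.0,"twist": 0.0,"fingers": 0.7}

```text
clock: 10.6
eef_pos: [433.9, 1.2, 208.6]
tool_rot: [-3.141, 0.001, 1.573]
force: [0.1, -1.3, -0.5]
width: 60.1
gripper_force: 0.0
```

Request:
carry_out:
  moves:
    - {"tx": 0.0,"ty": 0.0,"tz": 0.14,"twist": 0.0,"fingers": 0.7}
    - {"tx": 0.0,"ty": 0.0,"tz": 0.14,"twist": 0.0,"fingers": 0.7}
    - {"tx": 0.0,"ty": 0.0,"tz": 0.075,"twist": 0.0,"fingers": 0.7}
    - {"tx": 0.0,"ty": 0.0,"tz": 0.0,"twist": 0.0,"fingers": 0.1}
    - {"tx": 0.0,"ty": 0.0,"tz": 0.0,"twist": 0.0,"fingers": 0.1}
    - {"tx": 0.0,"ty": 0.0,"tz": 0.0,"twist": 0.0,"fingers": 0.1}
    - {"tx": 0.0,"ty": 0.0,"tz": 0.0,"twist": 0.0,"fingers": 0.1}
    - {"tx": 0.0,"ty": 0.0,"tz": 0.0,"twist": 0.0,"fingers": 0.1}

```text
clock: 11.6
eef_pos: [434.3, 2.1, 102.9]
tool_rot: [3.14, 0.0, 1.575]
force: [0.0, -0.9, 3.3]
width: 23.1
gripper_force: 60.2
```

```bash
python3 - <<'E'
from h import *
np.set_printoptions(precision=3,suppress=True)
shot('side','s4');s=cv2.imread('pics/s4.png')
q=ctrl.read_state();print(q['eef_pos'],q['tool_rot'],q['width'],q['gripper_force'],q['force'])
cv2.imwrite('pics/c4.png',cv2.convertScaleAbs(cv2.resize(s[130:230,300:380],None,fx=6,fy=6,interpolation=cv2.INTER_CUBIC),alpha=1.2))
E
```

```text
[434.256   2.117 102.923] [3.14  0.    1.575] 23.268068696947676 60.41481971740723 [-1.017 -0.371  5.348]
```

View pics/c4.png

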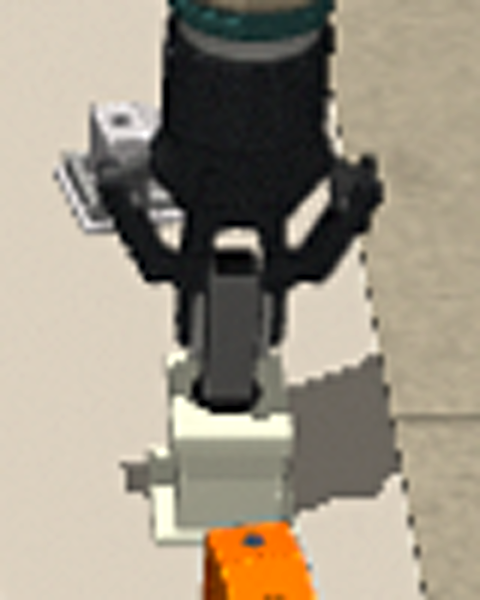

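The crop shows the fingers holding the square handle at (235,290), with the flange on the stand. I'll lift the gauge until only the nose and plunger are in the hole. Then I'll draw the hand toward −y so the hole edge pivots the gauge about 20° in the grip, since the tool itself cannot tilt.

Request:
carry_out:
  moves:
    - {"tx": 0.0,"ty": 0.0,"tz": -0.05,"twist": 0.0,"fingers": 0.1}
    - {"tx": 0.0,"ty": 0.0,"tz": -0.05,"twist": 0.0,"fingers": 0.1}
    - {"tx": 0.0,"ty": 0.0,"tz": -0.033,"twist": 0.0,"fingers": 0.1}
    - {"tx": 0.0,"ty": 0.0,"tz": 0.0,"twist": 0.0,"fingers": 0.1}
    - {"tx": -0.02,"ty": 0.0,"tz": 0.0,"twist": 0.0,"fingers": 0.1}
    - {"tx": -0.02,"ty": 0.0,"tz": 0.0,"twist": 0.0,"fingers": 0.1}
    - {"tx": -0.02,"ty": 0.0,"tz": 0.0,"twist": 0.0,"fingers": 0.1}
    - {"tx": 0.0,"ty": 0.0,"tz": 0.0,"twist": 0.0,"fingers": 0.1}

```text
clock: 12.65
eef_pos: [433.6, -14.1, 141.8]
tool_rot: [-3.141, -0.003, 1.576]
force: [-0.4, 5.8, -0.6]
width: 23.5
gripper_force: 60.1
```

Request:
carry_out:
  moves:
    - {"tx": -0.02,"ty": 0.0,"tz": 0.0,"twist": 0.0,"fingers": 0.1}
    - {"tx": -0.02,"ty": 0.0,"tz": 0.0,"twist": 0.0,"fingers": 0.1}
    - {"tx": -0.02,"ty": 0.0,"tz": 0.0,"twist": 0.0,"fingers": 0.1}
    - {"tx": 0.0,"ty": 0.0,"tz": 0.0,"twist": 0.0,"fingers": 0.1}

```text
clock: 13.15
eef_pos: [434.1, -32.1, 141.9]
tool_rot: [3.141, -0.003, 1.576]
force: [-0.6, 4.5, 1.0]
width: 23.4
gripper_force: 60.1
```

Request:
carry_out:
  moves:
    - {"tx": -0.015,"ty": 0.0,"tz": 0.0,"twist": 0.0,"fingers": 0.1}
    - {"tx": 0.0,"ty": 0.0,"tz": 0.0,"twist": 0.0,"fingers": 0.1}
    - {"tx": 0.0,"ty": 0.0,"tz": -0.06,"twist": 0.0,"fingers": 0.1}
    - {"tx": 0.0,"ty": 0.0,"tz": -0.12,"twist": 0.0,"fingers": 0.1}
    - {"tx": 0.0,"ty": 0.0,"tz": 0.0,"twist": 0.0564,"fingers": 0.1}
    - {"tx": 0.0,"ty": 0.0,"tz": 0.0,"twist": 0.0564,"fingers": 0.1}
    - {"tx": 0.0,"ty": 0.0,"tz": 0.0,"twist": 0.0564,"fingers": 0.1}
    - {"tx": 0.0,"ty": 0.0,"tz": 0.0,"twist": 0.0564,"fingers": 0.1}
    - {"tx": 0.0,"ty": 0.0,"tz": 0.0,"twist": 0.0564,"fingers": 0.1}
    - {"tx": 0.0,"ty": 0.0,"tz": 0.0,"twist": 0.0564,"fingers": 0.1}
    - {"tx": 0.0,"ty": 0.0,"tz": 0.0,"twist": 0.0564,"fingers": 0.1}
    - {"tx": 0.0,"ty": 0.0,"tz": 0.0,"twist": 0.034,"fingers": 0.1}

```text
clock: 14.65
eef_pos: [433.5, -38.7, 195.7]
tool_rot: [3.141, 0.002, 0.224]
force: [-0.7, -0.9, -1.2]
width: 23.3
gripper_force: 59.7
```

Request:
carry_out:
  moves:
    - {"tx": 0.0,"ty": 0.0,"tz": 0.0,"twist": 0.0,"fingers": 0.1}

```text
clock: 14.78
eef_pos: [433.6, -38.5, 195.8]
tool_rot: [3.141, 0.001, 0.23]
force: [0.1, 0.4, -2.5]
width: 23.2
gripper_force: 59.7
```

```bash
python3 - <<'E'
from h import *
np.set_printoptions(precision=3,suppress=True)
shot('side','s5');s=cv2.imread('pics/s5.png')
q=ctrl.read_state();print(q['eef_pos'],q['tool_rot'],q['width'],q['gripper_force'],q['force'])
p=q['eef_pos'];u,v=map(int,proj('s5',p));print(u,v)
cv2.imwrite('pics/c5.png',cv2.convertScaleAbs(cv2.resize(s[v-50:v+50,u-50:u+50],None,fx=6,fy=6,interpolation=cv2.INTER_CUBIC),alpha=1.2))
E
```

```text
[433.667 -38.408 195.869] [3.142 0.001 0.231] 23.592020261059467 59.70824718475342 [ 0.048 -0.562 -1.129]
339 148
```

View pics/c5.png

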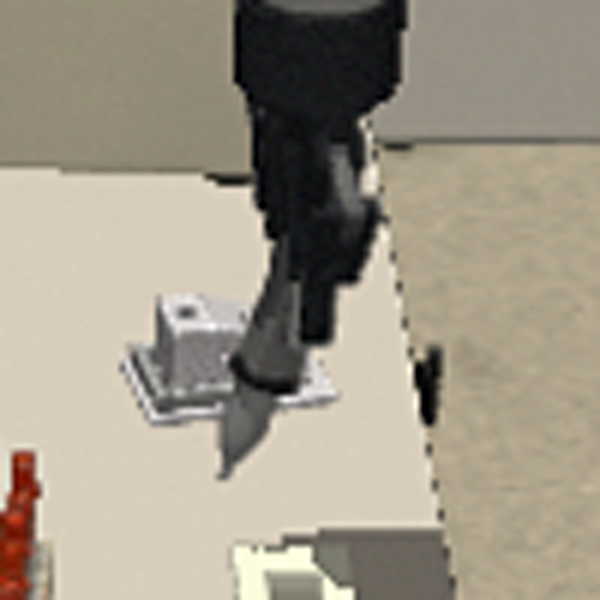

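The view shows the gauge leaning the right way, with its tip at crop (220,478) and flange centre at (268,374). I'll solve for the tilt.

```bash
python3 - <<'E'
from h import *
from scipy.optimize import least_squares
np.set_printoptions(precision=3,suppress=True)
p=np.array([433.67,-38.41,195.87]);y=.231
X=np.array([np.cos(y),np.sin(y),0]);Z=np.array([0,0,1.])
g=lambda u,v:np.array([(u+.5)/6-.5+289,(v+.5)/6-.5+98])
obs=[(0,g(220,478)),(60.5,g(268,374)),(36,g(246,431))]
def pt(q,z):
    a=-np.sin(q[0])*X+np.cos(q[0])*Z   # tip->handle
    return p+8*Z+q[1]*X-(103+q[2]-z)*a
for prior in(.3,1e-3):
    f=lambda q:np.concatenate([np.array(proj('s5',pt(q,z)))-o for z,o in obs]+[[prior*q[2],.1*q[1]]])
    s=least_squares(f,[.35,0,0]);print(np.degrees(s.x[0]),s.x[1:],s.fun,pt(s.x,0))
E
```

```text
19.453594465570315 [2.537 2.743] [ 0.075  0.696 -0.326  0.356  0.225 -1.898  0.823  0.254] [470.421 -29.766 104.164]
20.885981104928497 [0.125 4.466] [-0.161  0.927 -0.098  0.693  0.264 -1.606  0.004  0.012] [471.086 -29.61  103.466]
```

Tilt is about 20°, as wanted. Next: move over the ring.

Request:
carry_out:
  moves:
    - {"tx": -0.054,"ty": 0.139,"tz": 0.0,"twist": 0.0,"fingers": 0.1}
    - {"tx": -0.054,"ty": 0.139,"tz": 0.0,"twist": 0.0,"fingers": 0.1}
    - {"tx": -0.054,"ty": 0.139,"tz": 0.0,"twist": 0.0,"fingers": 0.1}
    - {"tx": -0.054,"ty": 0.139,"tz": 0.0,"twist": 0.0,"fingers": 0.1}
    - {"tx": -0.054,"ty": 0.139,"tz": 0.0,"twist": 0.0,"fingers": 0.1}
    - {"tx": -0.054,"ty": 0.139,"tz": 0.0,"twist": 0.0,"fingers": 0.1}
    - {"tx": 0.0,"ty": 0.0,"tz": 0.07,"twist": 0.0,"fingers": 0.1}
    - {"tx": 0.0,"ty": 0.0,"tz": 0.063,"twist": 0.0,"fingers": 0.1}
    - {"tx": 0.0,"ty": 0.0,"tz": 0.0,"twist": 0.0,"fingers": 0.1}
    - {"tx": 0.0,"ty": 0.0,"tz": 0.0,"twist": 0.0,"fingers": 0.1}
    - {"tx": 0.0,"ty": 0.0,"tz": 0.0,"twist": 0.0,"fingers": 0.1}

```text
clock: 16.2
eef_pos: [396.6, -304.1, 157.1]
tool_rot: [3.141, -0.001, 0.229]
force: [1.3, -0.9, -2.0]
width: 23.6
gripper_force: 59.8
```

```bash
python3 - <<'E'
from h import *
np.set_printoptions(precision=3,suppress=True)
shot('side','s6');s=cv2.imread('pics/s6.png')
q=ctrl.read_state();print(q['eef_pos'],q['tool_rot'],q['width'],q['gripper_force'],q['force'])
cv2.imwrite('pics/c6.png',cv2.convertScaleAbs(cv2.resize(s[110:180,295:375],None,fx=8,fy=8,interpolation=cv2.INTER_CUBIC),alpha=1.15))
E
```

```text
[ 396.565 -304.085  157.094] [ 3.14  -0.001  0.229] 23.10744876378553 59.77694571018219 [ 0.156 -0.071 -2.181]
```

View pics/c6.png

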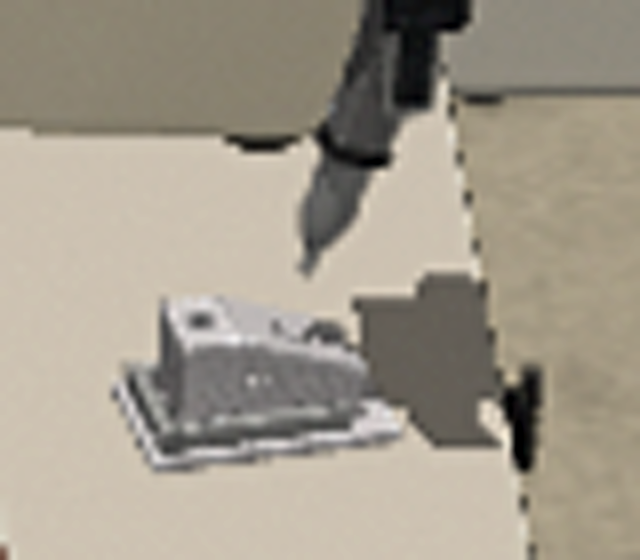

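The tip is at crop (303,270), above the ring at about (290,330).

```bash
python3 - <<'E'
from h import *
np.set_printoptions(precision=2,suppress=True)
p=np.array([396.57,-304.09,157.09]);y=.229
X=np.array([np.cos(y),np.sin(y),0]);Y=np.array([-np.sin(y),np.cos(y),0]);Z=np.array([0,0,1.])
for a,b in((36,90),(37,91.5)):
    tip=p+a*X-b*Z;u,v=proj('s6',tip);bu,bv=332.4-u,143.3-v
    ring=px('s6',330.8-bu,150.8-bv,40)
    print('tip',tip,'bias px',bu,bv,'ring',ring,'ring raw',px('s6',330.8,150.8,40),'ring-tip XY',(ring-tip)@X,(ring-tip)@Y)
sp=np.array([435.9,-295.5,40]);print('spot model px',proj('s6',sp))
# casting near top edge: thick near corner, crease near, thin near
for (u,v),q in [((183,352),(40,20,50)),((370,362),(-40,20,30)),((163,300),(40,-20,50)),((200,320),(27,0,50))]:
    w=np.array([448.1,-292.7,0])+q[0]*X+q[1]*Y+q[2]*Z
    print((u+.5)/8-.5+295-proj('s6',w)[0],(v+.5)/8-.5+110-proj('s6',w)[1])
E
```

```text
tip [ 431.63 -295.92   67.09] bias px -0.48708577727182956 -0.424313224323555 ring [ 435.95 -292.65   40.  ] ring raw [ 437.44 -295.48   40.  ] ring-tip XY 4.949565003704383 2.205811798579889
tip [ 432.6  -295.69   65.59] bias px -0.1795588568036237 -0.849502173557596 ring [ 437.14 -289.81   40.  ] ring raw [ 437.44 -295.48   40.  ] ring-tip XY 5.753806455171066 4.6953810233499516
spot model px (np.float64(331.2559776824913), np.float64(150.79716440426083))
-0.4521559701219644 0.6089375757694029
0.20098919267212523 -0.5379790508649194
0.1130411572746084 -0.03414372369496732
-0.5174771598254893 0.0061789373507394885
```

Request:
carry_out:
  moves:
    - {"tx": 0.002,"ty": -0.003,"tz": 0.03,"twist": 0.0,"fingers": 0.1}
    - {"tx": 0.003,"ty": 0.0,"tz": 0.028,"twist": 0.0,"fingers": 0.1}
    - {"tx": 0.0,"ty": 0.0,"tz": 0.0,"twist": 0.0,"fingers": 0.1}
    - {"tx": 0.0,"ty": 0.0,"tz": 0.0,"twist": 0.0,"fingers": 0.1}
    - {"tx": 0.0,"ty": 0.0,"tz": 0.0,"twist": 0.0,"fingers": 0.1}
    - {"tx": 0.0,"ty": 0.0,"tz": 0.0,"twist": 0.0,"fingers": 0.1}

```text
clock: 17.0
eef_pos: [397.4, -302.7, 139.1]
tool_rot: [3.141, -0.0, 0.229]
force: [0.5, -0.2, -2.8]
width: 23.3
gripper_force: 59.9
```

```bash
cat > f.py <<'E'
from h import *
np.set_printoptions(precision=2,suppress=True)
F=[]
for i in range(4):
    eyes.get_image('side');q=ctrl.read_state();F.append(np.r_[q['force'],q['eef_pos'],q['torque']])
print(np.mean(F,0),q['tool_rot'],q['clock'])
E
python3 f.py
```

```text
[   0.48   -0.2    -1.77  397.38 -302.71  139.08   -0.      0.     -0.  ] [ 3.14 -0.    0.23] 17.2
```

Request:
carry_out:
  moves:
    - {"tx": 0.006,"ty": 0.0,"tz": 0.016,"twist": 0.0,"fingers": 0.1}
    - {"tx": 0.003,"ty": 0.0,"tz": 0.008,"twist": 0.0,"fingers": 0.1}
    - {"tx": 0.0,"ty": 0.0,"tz": 0.0,"twist": 0.0,"fingers": 0.1}
    - {"tx": 0.0,"ty": 0.0,"tz": 0.0,"twist": 0.0,"fingers": 0.1}
    - {"tx": 0.0,"ty": 0.0,"tz": 0.0,"twist": 0.0,"fingers": 0.1}
    - {"tx": 0.0,"ty": 0.0,"tz": 0.0,"twist": 0.0,"fingers": 0.1}

```text
clock: 17.95
eef_pos: [400.0, -302.1, 131.8]
tool_rot: [3.141, -0.0, 0.229]
force: [0.3, 0.3, -1.8]
width: 23.7
gripper_force: 59.9
```

```bash
python3 f.py
```

```text
[  -0.44   -0.04   -1.83  399.98 -302.07  131.82    0.      0.02   -0.  ] [ 3.14 -0.    0.23] 18.15
```

Not touching yet. I'll step 2 mm at a time.

Request:
carry_out:
  moves:
    - {"tx": 0.0023,"ty": 0.0,"tz": 0.0063,"twist": 0.0,"fingers": 0.1}
    - {"tx": 0.0,"ty": 0.0,"tz": 0.0,"twist": 0.0,"fingers": 0.1}
    - {"tx": 0.0,"ty": 0.0,"tz": 0.0,"twist": 0.0,"fingers": 0.1}
    - {"tx": 0.0,"ty": 0.0,"tz": 0.0,"twist": 0.0,"fingers": 0.1}

```text
clock: 18.65
eef_pos: [400.7, -301.9, 129.9]
tool_rot: [3.142, -0.0, 0.229]
force: [-0.4, -0.1, -0.8]
width: 23.4
gripper_force: 59.9
```

```bash
python3 f.py
```

```text
[   0.02    0.13   -1.74  400.65 -301.89  129.89   -0.      0.02   -0.01] [ 3.14 -0.    0.23] 18.85
```

Request:
carry_out:
  moves:
    - {"tx": 0.0023,"ty": 0.0,"tz": 0.0063,"twist": 0.0,"fingers": 0.1}
    - {"tx": 0.0,"ty": 0.0,"tz": 0.0,"twist": 0.0,"fingers": 0.1}
    - {"tx": 0.0,"ty": 0.0,"tz": 0.0,"twist": 0.0,"fingers": 0.1}
    - {"tx": 0.0,"ty": 0.0,"tz": 0.0,"twist": 0.0,"fingers": 0.1}

```text
clock: 19.35
eef_pos: [401.3, -301.8, 128.0]
tool_rot: [3.141, -0.0, 0.229]
force: [0.3, -0.7, 0.2]
width: 23.0
gripper_force: 60.0
```

```bash
python3 f.py
```

```text
[  -0.58   -0.35   -0.1   401.3  -301.79  128.03   -0.09    0.12   -0.01] [ 3.14 -0.    0.23] 19.55
```

Request:
carry_out:
  moves:
    - {"tx": 0.002,"ty": 0.0,"tz": 0.006,"twist": 0.0,"fingers": 0.1}
    - {"tx": 0.002,"ty": 0.0,"tz": 0.0055,"twist": 0.0,"fingers": 0.1}
    - {"tx": 0.0,"ty": 0.0,"tz": 0.0,"twist": 0.0,"fingers": 0.1}
    - {"tx": 0.0,"ty": 0.0,"tz": 0.0,"twist": 0.0,"fingers": 0.1}
    - {"tx": 0.0,"ty": 0.0,"tz": 0.0,"twist": 0.0,"fingers": 0.1}

```text
clock: 20.18
eef_pos: [402.4, -301.5, 124.6]
tool_rot: [3.141, 0.0, 0.229]
force: [-0.8, -0.9, 1.4]
width: 23.2
gripper_force: 60.3
```

```bash
python3 f.py; python3 - <<'E'
from h import *
shot('side','s7');s=cv2.imread('pics/s7.png')
cv2.imwrite('pics/c7.png',cv2.convertScaleAbs(cv2.resize(s[120:175,300:365],None,fx=10,fy=10,interpolation=cv2.INTER_CUBIC),alpha=1.15))
E
```

```text
[  -1.24   -0.5     1.66  402.42 -301.51  124.56   -0.15    0.32   -0.02] [3.14 0.   0.23] 20.375
```

View pics/c7.png

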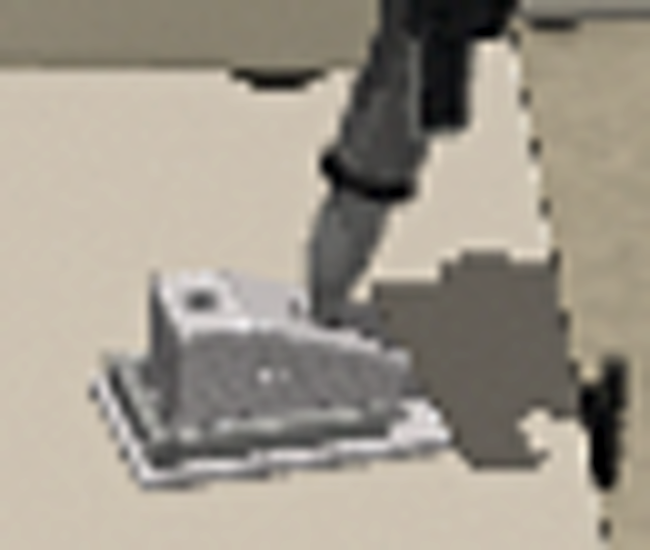

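The view shows the tip on the sloping face at crop (325,318), near the ring centre at about (312,312). The force is about 3.6 N, so the plunger is half in. I'll check the ring and tip pixels numerically.

```bash
python3 - <<'E'
from h import *
for f in('s3','s7'):
    g=cv2.cvtColor(cv2.imread(f'pics/{f}.png'),cv2.COLOR_BGR2GRAY)
    print(f,'cols 322..342');
    for r in range(145,157):print(r,g[r,322:343])
n=np.array([-.342*.974,-.342*.226,.94]);X=np.array([.94*.974,.94*.226,.342]);Y=np.array([-.226,.974,0])
for s in([435.9,-295.5,40],[436.5,-295,40]):
    P=np.array([proj('s3',np.array(s)+7.4*(np.cos(a)*X+np.sin(a)*Y)) for a in np.linspace(0,6.28,40)]);print(proj('s3',s),P.min(0),P.max(0))
E
```

```text
s3 cols 322..342
145 [171 171 172 171 172 172 171 172 172 171 172 172 171 173 172 171 171 171
 172 172 172]
146 [171 173 173 171 173 172 172 172 172 171 172 172 171 172 172 172 172 171
 172 173 171]
147 [151 164 167 169 171 172 173 173 172 172 173 171 171 171 172 171 172 171
 172 171 171]
148 [181 156 165 165 165 164 166 167 171 170 173 173 172 171 172 171 172 171
 170 171 172]
149 [181 159 164 163 163 163 162 163 164 164 164 167 168 170 171 172 172 172
 172 172 172]
150 [181 185 159 164 165 164 159 109 164 163 162 164 164 164 164 168 172 171
 172 170 172]
151 [179 179 178 165 164 166 162 118 136 164 162 134 163 161 160 158 138 173
 172 173 172]
152 [184 196 209 170 184 169 168 162 158 133 126 102 165 161 161 161 162 174
 173 172 172]
153 [112 120 131 110 121 114 131 156 158 166 164 159 167 164 164 163 163 168
 171 171 172]
154 [ 98 100 102 100  94 102  98 115 112 112 123 130 156 156 170 167 165 165
 172 172 171]
155 [104  96 103 101  95 102 100  95 102 100  98 105 103 106 112 125 131 157
 185 173 172]
156 [104 103 106  96  94 100  99  93 101  98  92 102  99  94 102  97 107 114
 162 
[... 657 characters left out ...]
  84]
152 [183 193 206 168 181 167 167 161 158 116  73  43  77  75  79  80  77  84
  83  83  84]
153 [110 119 130 108 119 112 131 155 158 167 160 159 159 151  73  77  79  80
  83  83  84]
154 [ 98 101 100  98  94 101  98 112 112 110 123 131 157 157 161 153  76  78
  79  82  83]
155 [103  94 100 100  92 100  97  94 100 101  96 104 103 104 114 127 120 144
 134  81  83]
156 [104 102 105  94  93  98  98  92 101 100  91 101  97  92 101  97 108 114
 123  82  82]
(np.float64(331.2559776824913), np.float64(150.79716440426083)) [329.21916899 149.64853946] [333.28747536 151.95458792]
(np.float64(331.08665967780144), np.float64(150.8718725139348)) [329.04934705 149.72281936] [333.11870972 152.02974402]
```

The ring centre is at about (331.1,150.8) and the tip at about (332.0,151.1), roughly 3 mm downslope. I'll back off, shift and press again.

Request:
carry_out:
  moves:
    - {"tx": -0.008,"ty": 0.0,"tz": -0.022,"twist": 0.0,"fingers": 0.1}
    - {"tx": 0.0,"ty": 0.0,"tz": 0.0,"twist": 0.0,"fingers": 0.1}
    - {"tx": 0.008,"ty": 0.002,"tz": -0.003,"twist": 0.0,"fingers": 0.1}
    - {"tx": 0.0,"ty": 0.0,"tz": 0.0,"twist": 0.0,"fingers": 0.1}
    - {"tx": 0.003,"ty": 0.0,"tz": 0.008,"twist": 0.0,"fingers": 0.1}
    - {"tx": 0.003,"ty": 0.0,"tz": 0.008,"twist": 0.0,"fingers": 0.1}
    - {"tx": 0.002,"ty": 0.0,"tz": 0.006,"twist": 0.0,"fingers": 0.1}
    - {"tx": 0.0,"ty": 0.0,"tz": 0.0,"twist": 0.0,"fingers": 0.1}
    - {"tx": 0.0,"ty": 0.0,"tz": 0.0,"twist": 0.0,"fingers": 0.1}
    - {"tx": 0.0,"ty": 0.0,"tz": 0.0,"twist": 0.0,"fingers": 0.1}

```text
clock: 21.68
eef_pos: [404.9, -301.5, 125.5]
tool_rot: [3.142, -0.0, 0.229]
force: [-1.2, 0.5, 2.6]
width: 22.9
gripper_force: 60.3
```

```bash
python3 f.py; python3 - <<'E'
from h import *
shot('side','s8')
g=cv2.cvtColor(cv2.imread('pics/s8.png'),cv2.COLOR_BGR2GRAY)
for r in range(137,155):print(r,g[r,322:340])
E
```

```text
[  -1.08   -0.15    1.12  404.89 -301.52  125.49   -0.      0.2    -0.  ] [-3.14  0.    0.23] 21.875
137 [170 170 171 170 169 170 170 171 174 160  38  15  40  32  44  50  61  55]
138 [171 169 169 169 170 169 170 169 174 173  72  26   9  11  21  24  29  17]
139 [170 171 171 170 171 170 170 172 171 144  66  61  65  52  17   5   2  14]
140 [171 168 170 170 170 170 170 172 169  98  58  66  73  74  68  73 141 165]
141 [169 171 171 170 170 170 170 173 170  80  86  87  71  74  68  81 176 175]
142 [170 170 169 169 169 170 171 172 143  79  90  87  72  69  63  93 176 171]
143 [170 170 170 170 170 170 172 167 101  83  87  87  70  67  72 138 175 171]
144 [170 171 171 169 169 170 172 167  78  85  87  84  70  67  94 173 172 170]
145 [170 171 170 170 168 169 171 169  76  84  85  80  70  66 116 175 171 171]
146 [169 171 171 170 170 171 173 168  74  83  83  74  62  67 140 175 171 170]
147 [148 162 166 167 169 171 174 168  58  75  76  67  66 110 175 178 177 176]
148 [180 153 163 163 162 162 168 163  62  70  66  68 115 165 102 104 102 101]
149 [177 144 162 161 162 161 164 162  73  66  63  72 134 157  76  80  79  79]
150 [179 181 156 163 163 163 158  99  74  72  79  79  93  97  78  81  84  84]
151 [176 177 176 162 163 164 160 116  89  63  79  66  78  79  80  79  65  85]
152 [183 195 205 169 182 167 166 161 157 115  56  44  78  78  79  80  78  84]
153 [112 120 129 110 120 112 130 154 159 168 160 160 159 152  74  77  79  82]
154 [ 99  99 100  99  92 100  97 113 111 109 123 132 157 159 161 154  75  77]
```

```bash
python3 -c "
from cell import job
print(job.finish_job())"
```

```text
the job is handed in; nothing more can be done
None
```

I handed the job in at about 22 s. The casting is seated flat in the nest and let go. The gauge is held about 20° off vertical, square to the sloping face, with its tip inside the ring at about 3 N, or 4 mm of plunger travel. I don't have the verdict, and these figures come from my camera and force readings.

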